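# Load a chip tray and index it to the camera

### The job

Slide the chip tray off the loading shelf into the carriage until it is fully home, then work the ratchet lever in full strokes, letting it spring back each time, until the carriage's pointer stands in line with the tall camera post; one full stroke moves it one place, and it must not be run past the camera. Move the carriage only with the lever: do not push the carriage by hand, nor touch the tray once the carriage has left its loading place. Leave the other things on the table as they are.

Things in the scene. Friction and masses are not known exactly. Their poses are not given: they have to be found in the camera images.
- lever_pivot (a point): Pivot of the lever, 155 mm from the middle of the bar; in the indexer's frame at x = 45, y = -85, z = 20 mm. The lever swings about the indexer's x.
- shelf (a point): Middle of the flat aluminium top of the loading shelf, 68 mm above the table, 97 mm on the -x side of the indexer's origin. The top is 100 (x) x 130 (y) mm, without rims; the carriage's mouth follows on its +x side after a 3 mm gap. Axes as the indexer's.
- indexer: White base plate 284 (x) x 445 (y) x 12 mm of a hand-worked indexer, fixed. Origin: on the table, below the centre of the carriage's nest when joint carriage reads 0. x points from the loading shelf (robot's side) to the carriage and on to the far bar (along y at x = 88 to 122 mm), y is the direction in which the carriage advances, z up.
- carriage (a joint): Travel of the aluminium carriage along the indexer's +y, m: about 0 (+-3 mm) at the loading place, end stop 0.150. About 7 N drag; it stays where it is left. Its tail, a toothed rack, runs back (-y) under the lever's pawl. After n full strokes it reads n x 0.030: places are 30 mm apart, and the first stroke takes up the start's offset.
- nest (a point): Centre of the nest's floor on the carriage, 1.5 mm lower than the shelf; axes as the indexer's. A flat pocket open to -x: from x = -44 to an end wall at +46 mm, 88 mm wide between side walls 11 mm high, mouth flared to about 98 mm. A tray fully home touches the end wall: its centre is at x = +1 mm, its rear edge flush with the mouth.
- carriage_pointer (a point): Top of the small dark pointer on the middle of the carriage's far (end) wall, 22 mm above the nest floor; axes as the indexer's. It moves with the carriage.
- tray: Loose grey rectangular chip tray with twelve dark pockets in its top, 90 (x) x 80 (y) x 15 mm, 120 g. Origin: centre of its underside. It starts on the loading shelf, roughly square to it (up to 0.12 rad askew, 5 mm off the middle), its 90 mm length along the indexer's x.
- lever (a joint): Ratchet lever, rad: 0 at rest (leaning 0.32 to the indexer's -y), 0.64 at its stop (leaning 0.32 to +y). A spring returns it when released. The bar takes about 3 to 7 N. Pushed to +y its pawl carries the carriage forward; on the way back the pawl clicks over the teeth and the carriage stays. Let it come back below 0.1 to take the next tooth.
- lever_bar (a point): Middle of the lever's black round cross-bar, 84 mm long along the indexer's x, 16 mm thick. Indexer frame, mm: at rest x = 45, y = -134, z = 167; at the stop y = -36, z = 167; midway y = -85, z = 175. A steel stem at most 18 mm wide runs from its middle down to the pivot. The axes turn with the lever.
- camera_post: The tall post on the far bar, 140 mm high, fixed: dark foot 42 x 24 x 18 mm, aluminium stem, black camera with lens facing the robot. Origin: centre of the foot's underside, 30 mm above the table, at the indexer's x = 105 mm; axes as the indexer's. Its y is 60, 90 or 120 mm: two, three or four places from loading; two bare clamps (same foot, no post) hold the others.
- cassette: Bystander: white open wafer cassette 130 x 150 x 120 mm with dark discs in it. Origin: centre of its underside.
- rinse_bottle: Bystander: white bottle, 66 mm across, 170 mm tall, standing. Origin: centre of its underside.
- driver: Bystander: screwdriver lying on the table, about 200 mm long along its x (handle to -x), red handle. Origin: about its middle, on the table.
Mind the look-alikes: they are no part of the job. Several things have the shape of the tray; the one meant has the colours described above.

How it is judged:
By the outcome, as a careful person would: the job done as asked, in the order asked, and still so for the second after the job is handed in, with the robot touching nothing.
It also fails if it takes over 61 s, if anything falls off the work surface, if the arm or the gripper's body presses on something with over 40 N, if the wrist force passes 120 N, or if a joint passes its speed limit or range.

### The arm

A 6-joint arm with a two-finger parallel gripper is mounted at the origin on the work surface. World frame = base frame: x ahead of the robot, y to its left, z up, the work surface at z = 0. Lengths are in m, angles in rad, forces in N, time in s.
With the tool pointing down it reaches from about 0.225 to 0.875 m from the base axis. Payload 3.4 kg.
Tool frame: the origin (TCP) lies between the finger pads; the fingertips stand 25 mm ahead of it and the grasp point (between the pads) lies 6 mm ahead of it; z points along the fingers, y is the line along which they close (so a half turn about z gives the same grasp; the last joint's range is limited). The gripper opens to 85 mm and grips with 20 to 120 N. Pads are 22 mm wide; open, the fingers measure 114 mm over their backs; the gripper's body (76 mm by 85 mm) begins 54 mm behind the grasp point. The pads swing forward as they close: fully open they stand 13 mm farther back than shut.
Start: joints at [-1.326, 0.276, 1.505, -0, 1.361, -0.121], TCP at [0.206, -0.537, 0.228] pointing down, gripper open.
Joint ranges: [-2.89, 2.89], [-0.75, 2.08], [0.22, 2.7], [-1.18, 4.32], [0.11, 2.71], [-2.7, 2.7]. Speed limits (rad/s): [2.57, 2.57, 3.14, 3.14, 3.14, 3.14].

### API

Orientations are given as a unit quaternion [w, x, y, z].
In Python, from rig import manip, cams, ticket gives the robot as it stands.
- The arm moves only by the tool step_arm, never from a script. Its argument "increments" is a list of rows, each an object with "dp": the shift along the world's x, y, z each as a share of 0.2 m, from -1 to 1, a list of three; "yaw": the turn about the world's z as a share of 0.15 rad, from -1 to 1; "grip": the opening, from 0 (shut) to 1 (fully open). In form: [{"dp": [tx, ty, tz], "yaw": yaw, "grip": grip}, ...]. A call has 1 to 5 rows; each row shifts and turns the commanded pose from where the row before left it; what a row does not reach is not made up. A row lasts 1/8 s, in which the tool goes at most 62.5 mm and 10.7 degrees, less where a joint would pass 70% of its speed; a pose out of reach is approached as far as the arm can. A call with a number of a shift or a turn outside -1 to 1 is refused whole. A call with a gripper value outside its range is refused whole. The fingers move at their own pace and stop on an object; "squeeze" is the grip in N (left out, the last holds). Time passes only in rows, so rows that do not move let the fingers close. It gives the time, the measured TCP pose, the force, the opening and the grip force at its end, in the units of the state.
- manip.get_state(): the state, without advancing time (a new reading comes with each control period).
- cams.get_image(name): name is "side" or "top" or "wrist"; returns the picture (420x560x3 uint8, blue, green, red); there is no depth.
- cams.get_calibration(name): a dict with "fx", "fy", "cx", "cy" (pixels), "extrinsics" (4x4, takes a point from camera to world coordinates). Camera axes: x right, y up, looking along -z (the intrinsics and any distortion apply to the point x, -y, -z); pixel columns grow to the right and rows downward; lengths in m; the calibration is good to about 2 mm. A picture is of the moment at which its call begins: read the wrist's pose just before it. get_calibration takes no time and is no camera call; for the wrist camera it gives the pose at the moment of the call.
- ticket.sign_off(): hands the job in; it is judged then, once.
The state is a dict: "clock": time; "qpos": joint angles; "qd": joint speeds; "effort": joint torques, N m; "position": TCP position; "ee_rot": TCP orientation; "contact_force": force on the tool from outside, world axes, zero at the start; "moment": the same for the moment, N m; "width": finger opening in m; "gripper_force": force on a finger pad.
Only numpy, scipy, OpenCV 4.12 (cv2) and the standard library are available. Lean on these libraries where they do the work, as an engineer would, in place of code of your own. Each camera call takes 0.05 s, during which the arm holds its last target. There are 200 camera calls.

## Working session

There is one attempt and no reset: what is moved stays moved. The work goes in short steps, Python scripts to look and compute and a tool call to move; the robot and the scene stay as the last step left them, time stands still between calls to the robot, and variables do not carry over. Pictures are saved under pics/ and viewed, at most 10 in all, crops included, and the job is handed in when it is done.

Besides the shell and the picture viewer there is one more tool, called as name(argument=value, ...), one argument or row to a line, values as JSON. step_arm: Moves the arm, as the interface text tells. Shift numbers are shares of 0.2 m and turn numbers shares of 0.15 rad, none past 1 either way. Its arguments: {"type":"object","properties":{"increments":{"type":"array"},"squeeze":{"type":"number"}},"required":["increments"]}

```bash
mkdir -p pics
python3 - <<'E'
from rig import manip,cams
import cv2,numpy as np
np.set_printoptions(precision=4,suppress=True)
for n in ['top','side']:
    cv2.imwrite(f'pics/{n}0.png',cams.get_image(n))
    c=cams.get_calibration(n);print(n,c['fx'],c['fy'],c['cx'],c['cy'],c.keys());print(np.array(c['extrinsics']))
s=manip.get_state();print(s)
E
```

```text
top 411.528709931513 411.528709931513 277.72514111510833 204.77822890374017 dict_keys(['fx', 'fy', 'cx', 'cy', 'extrinsics'])
[[ 0.1454  0.9685 -0.2023  0.3181]
 [-0.9894  0.1429 -0.0271 -0.0095]
 [ 0.0027  0.2041  0.9789  1.3537]
 [ 0.      0.      0.      1.    ]]
side 492.1453794619036 492.1453794619036 273.82787586720457 213.27071137143466 dict_keys(['fx', 'fy', 'cx', 'cy', 'extrinsics'])
[[-0.8492  0.2375 -0.4715  0.0125]
 [-0.5274 -0.4229  0.7368  0.9031]
 [-0.0244  0.8745  0.4845  0.7285]
 [ 0.      0.      0.      1.    ]]
{'clock': 0.1, 'qpos': array([-1.326 ,  0.2765,  1.506 , -0.    ,  1.3607, -0.121 ]), 'qd': array([ 0.0005, -0.0005, -0.0036,  0.0002, -0.0016, -0.0005]), 'effort': array([  0.0025, -41.7697, -24.6403,  -0.0002,   0.0058,  -0.    ]), 'position': array([ 0.2055, -0.5365,  0.2267]), 'ee_rot': array([-0.0008,  0.9833,  0.1819, -0.0001]), 'contact_force': array([0.808 , 0.4825, 0.5121]), 'moment': array([ 0.06  , -0.0701,  0.0312]), 'gripper_force': 0.0, 'width': 0.08510597923123328}
```

View pics/top0.png

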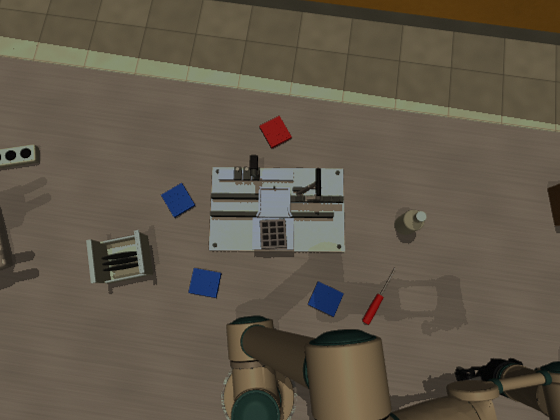

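View pics/side0.png

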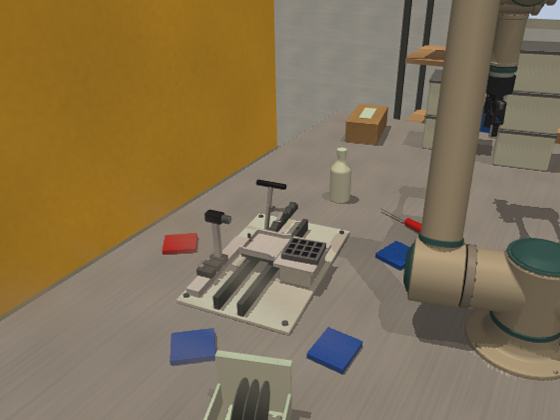

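The top view shows the indexer plate with corners near (213,168), (343,168), (345,251) and (209,250). The tray is at (273,234), the lever bar at (318,182), and the post at (254,165) with bare clamps at about (238,173) and (247,173). The side view shows the post at (215,220) with both clamps nearer the camera, so the post looks like the first position. I'll zoom in and measure.

```bash
cat > h.py <<'E'
import numpy as np,cv2
from rig import manip,cams
np.set_printoptions(precision=4,suppress=True)
def ray(n,px,c=None):
    c=c or cams.get_calibration(n);E=np.array(c['extrinsics'])
    d=E[:3,:3]@np.array([(px[0]-c['cx'])/c['fx'],-(px[1]-c['cy'])/c['fy'],-1]);return E[:3,3],d
def onz(n,px,z,c=None):
    o,d=ray(n,px,c);return o+d*(z-o[2])/d[2]
def proj(n,P,c=None):
    c=c or cams.get_calibration(n);E=np.array(c['extrinsics']);p=E[:3,:3].T@(np.array(P)-E[:3,3])
    return np.array([c['cx']+c['fx']*p[0]/-p[2],c['cy']+c['fy']*p[1]/p[2]])
def crop(n,im,x0,y0,x1,y1,k,f):
    cv2.imwrite(f,cv2.resize(im[y0:y1,x0:x1],None,fx=k,fy=k,interpolation=cv2.INTER_CUBIC))
E
python3 - <<'E'
from h import *
t=cv2.imread('pics/top0.png');s=cv2.imread('pics/side0.png')
crop('top',t,200,150,355,262,5,'pics/top1.png');crop('side',s,180,165,360,330,3.6,'pics/side1.png')
sub=t[150:262,200:355]; 
m=(sub.min(2)>130).astype(np.uint8)
cs,_=cv2.findContours(m,cv2.RETR_EXTERNAL,2); c=np.vstack([c for c in cs if cv2.contourArea(c)>50])
r=cv2.minAreaRect(c);b=cv2.boxPoints(r)+[200,150]
P=np.array([onz('top',q,.012) for q in b]);print(b,P,np.linalg.norm(P-np.roll(P,1,0),axis=1),P.mean(0))
E
```

```text
[[209.8236 249.2277]
 [210.5707 167.7942]
 [344.7429 169.0252]
 [343.9958 250.4587]] [[ 0.4169  0.2248  0.012 ]
 [ 0.6889  0.2716  0.012 ]
 [ 0.7512 -0.1794  0.012 ]
 [ 0.4765 -0.208   0.012 ]] [0.4369 0.2761 0.4552 0.2761] [0.5834 0.0273 0.012 ]
```

View pics/top1.png

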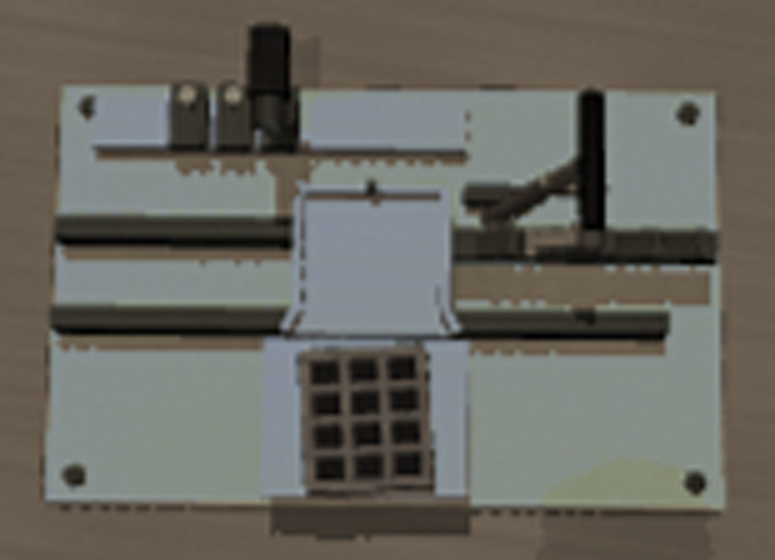

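View pics/side1.png

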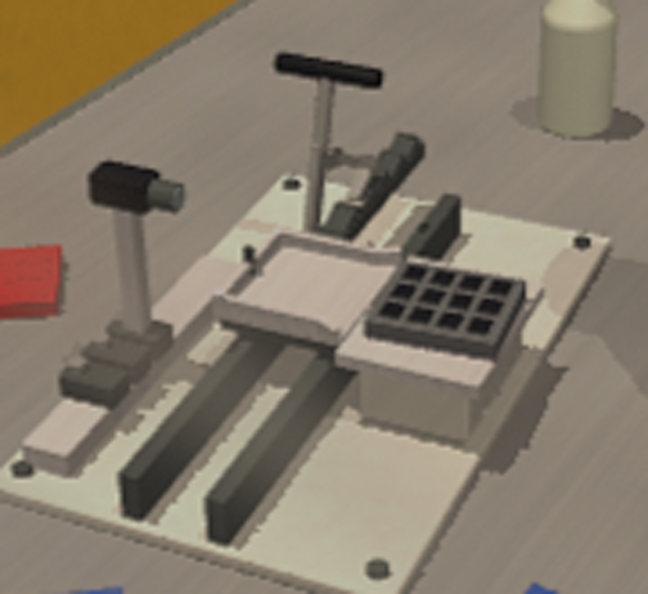

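The post is the first of the three feet from loading: in the top crop the feet are at columns 188, 233 and 278 and the pointer is at 372. The 94 crop px gap is about 60 mm, or 2 places. The lever bar is at (592,92) to (592,228), the shelf corners at (263,340) to (470,497), and the tray is slightly turned. Next I'll fit the indexer pose.

Run:
```python
from h import *
from scipy.optimize import least_squares
T=lambda u,v:(200+(u+.5)/5-.5,150+(v+.5)/5-.5)
S=lambda u,v:(180+(u+.5)/3.6-.5,165+(v+.5)/3.6-.5)
ob=[('top',T(263,340),(-47,65,68)),('top',T(468,340),(-47,-65,68)),('top',T(470,497),(-147,-65,68)),('top',T(262,497),(-147,65,68)),
('top',T(592,92),(87,-134,171)),('top',T(592,228),(3,-134,171)),
('side',S(338,352),(-47,65,68)),('side',S(480,388),(-147,65,68)),('side',S(277,64),(87,-134,167)),('side',S(382,77),(3,-134,167))]
C={n:cams.get_calibration(n) for n in('top','side')}
def w(p,q):
    c,s=np.cos(p[2]),np.sin(p[2]);q=np.array(q)/1000
    return np.array([p[0]+c*q[0]-s*q[1],p[1]+s*q[0]+c*q[1],q[2]])
f=lambda p:np.concatenate([proj(n,w(p,q),C[n])-px for n,px,q in ob])
r=least_squares(f,[.6,.03,.14],loss='soft_l1');p=r.x;print(p,r.fun.reshape(-1,2))
c,s=np.cos(p[2]),np.sin(p[2])
def loc(P):d=P[:2]-p[:2];return 1000*np.array([c*d[0]+s*d[1],-s*d[0]+c*d[1]])
for q in [(62,88),(717,92),(724,508),(45,500)]:print('plate',loc(onz('top',T(*q),.012)))
for nm,q,z in [('ptr',(372,183),.0885),('cl1',(188,148),.048),('cl2',(233,148),.048),('post',(278,148),.048)]:print(nm,loc(onz('top',T(*q),z)))
tr=np.array([onz('top',T(*q),.083) for q in [(303,347),(425,343),(433,488),(308,497)]]);L=np.array([loc(a) for a in tr])
print('tray',L,L.mean(0),tr.mean(0));e=(L[0]+L[1]-L[2]-L[3]);print('trayaw rel',np.arctan2(e[1],e[0]))
for nm,q in dict(shelf=(-97,0,68),nest=(0,0,66.5),bar=(45,-134,167),stop=(45,-36,167)).items():print(nm,w(p,q))
s=manip.get_state();a=s['ee_rot'];print('tool yaw',2*np.arctan2(a[2],a[1]))
```

```text
[0.5871 0.0423 0.1393] [[-0.001  -0.198 ]
 [-0.0005  0.0919]
 [-0.3692  0.2602]
 [-0.4213 -0.0302]
 [-0.428  -0.234 ]
 [-0.0561 -0.0903]
 [-0.1933 -0.324 ]
 [ 0.5221 -0.9767]
 [ 0.1855 -1.1028]
 [ 0.0267  0.2037]]
plate [134.7831 208.17  ]
plate [ 135.3023 -236.4788]
plate [-146.6337 -233.7959]
plate [-144.5094  208.261 ]
ptr [50.2713 -3.4149]
cl1 [ 83.44   117.9174]
cl2 [83.6598 88.3815]
post [83.8797 58.8418]
tray [[ -54.5421   38.9332]
 [ -51.4526  -37.4594]
 [-142.2728  -42.6989]
 [-148.3634   34.4048]] [-99.1577  -1.7051] [0.4891 0.0269 0.083 ]
trayaw rel 0.05285252408827781
shelf [0.491  0.0289 0.068 ]
nest [0.5871 0.0423 0.0665]
bar [ 0.6503 -0.0841  0.167 ]
stop [0.6367 0.0129 0.167 ]
tool yaw 0.36577999097211933
```

Fit residuals are under about 1 px. Indexer origin is (0.587, 0.042), yaw 0.139, and the target is 2 strokes. I'll move behind the tray first, fingers half open for a two-point push.

step_arm(
  increments=[
    {"dp": [0.095,0.275,0],"yaw": -0.3,"grip": 0.47},
    {"dp": [0.095,0.275,0],"yaw": -0.3,"grip": 0.47},
    {"dp": [0.095,0.275,0],"yaw": -0.3,"grip": 0.47},
    {"dp": [0.095,0.275,0],"yaw": -0.3,"grip": 0.47},
    {"dp": [0.095,0.275,0],"yaw": -0.3,"grip": 0.47},
  ],
)

```text
clock: 0.72
position: [0.3009, -0.26, 0.2273]
ee_rot: [-0.0, 0.998, 0.069, 0.0]
contact_force: [0.4, -0.1, 0.2]
width: 0.0401
gripper_force: 0.0
```

step_arm(
  increments=[
    {"dp": [0.095,0.275,0],"yaw": 0,"grip": 0.47},
    {"dp": [0.095,0.275,0],"yaw": 0,"grip": 0.47},
    {"dp": [0.095,0.275,0],"yaw": 0,"grip": 0.47},
    {"dp": [0.095,0.275,0],"yaw": 0,"grip": 0.47},
    {"dp": [0.095,0.275,0],"yaw": 0,"grip": 0.47},
  ],
)

```text
clock: 1.35
position: [0.3958, 0.0148, 0.2275]
ee_rot: [0.0, 0.998, 0.07, 0.0]
contact_force: [1.8, -0.1, 0.9]
width: 0.0404
gripper_force: 0.0
```

```bash
cat >> h.py <<'E'
p=np.array([.5871,.0423,.1393])
def loc(P):
    c,s=np.cos(p[2]),np.sin(p[2]);d=np.array(P[:2])-p[:2];return 1000*np.array([c*d[0]+s*d[1],-s*d[0]+c*d[1]])
def wor(x,y):
    c,s=np.cos(p[2]),np.sin(p[2]);return p[:2]+np.array([c*x-s*y,s*x+c*y])/1000
def st(goal=None,z=None):
    s=manip.get_state();a=s['ee_rot'];yaw=2*np.arctan2(a[2],a[1])-p[2]
    print('t',s['clock'],'P',s['position'],'loc',loc(s['position']),'yawrel',yaw,'w',s['width'],'F',s['contact_force'],'j6',s['qpos'][5])
    if goal is not None:
        d=np.append(wor(*goal)-s['position'][:2],0 if z is None else z-s['position'][2]);print('to goal shares',d/.2,'yaw',-yaw/.15)
E
python3 -c "
from h import *
st((-188,-2),.096)"
```

```text
t 1.35 P [0.3958 0.0148 0.2275] loc [-193.2506   -0.6286] yawrel 0.001531778484359092 w 0.04037372963045348 F [ 1.8407 -0.1002  0.9393] j6 1.2918208203639248
to goal shares [ 0.027  -0.0031 -0.6574] yaw -0.010211856562393947
```

step_arm(
  increments=[
    {"dp": [0,0,-0.25],"yaw": 0,"grip": 0.47},
    {"dp": [0,0,-0.25],"yaw": 0,"grip": 0.47},
    {"dp": [0,0,-0.155],"yaw": 0,"grip": 0.47},
    {"dp": [0,0,0],"yaw": 0,"grip": 0.47},
  ],
)

```text
clock: 1.85
position: [0.3933, 0.0134, 0.0946]
ee_rot: [-0.001, 0.998, 0.07, -0.003]
contact_force: [0.7, 0.4, 0.1]
width: 0.0405
gripper_force: 0.0
```

```bash
python3 -c "
from h import *
st((-165,-2),.096)
s=cams.get_image('side');w=cams.get_image('wrist')
a=cv2.resize(s[165:330,180:400],(560,420),interpolation=2);cv2.imwrite('pics/a.png',a);cv2.imwrite('pics/b.png',w)"
```

```text
t 1.85 P [0.3933 0.0134 0.0946] loc [-195.9674   -1.6591] yawrel 0.0017614169739955943 w 0.04047090846918625 F [0.7477 0.4223 0.1456] j6 1.2868239776797132
to goal shares [0.1536 0.0198 0.0068] yaw -0.011742779826637295
```

View pics/a.png

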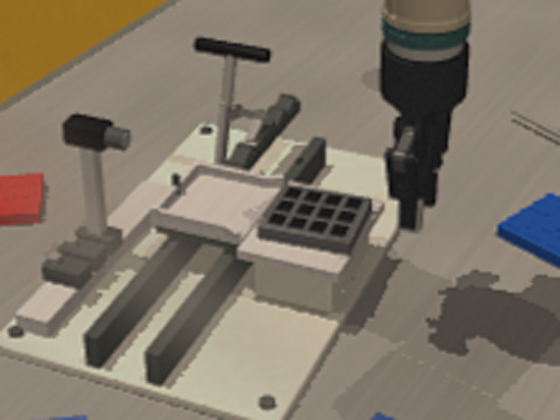

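The fingers stand behind the tray, with the near fingertip at about crop (410,228), and the tray is untouched at (318,215). I'll check the tip height by ray.

```bash
python3 -c "
from h import *
for u,v in [(400,226),(410,229),(421,225)]:
  for z in (.062,.068,.074,.08): print(u,z,loc(onz('side',(180+u/2.545,165+v/2.545),z)))"
```

```text
400 0.062 [-172.6439  -32.4874]
400 0.068 [-175.1362  -23.8028]
400 0.074 [-177.6285  -15.1182]
400 0.08 [-180.1209   -6.4336]
410 0.062 [-182.9316  -31.1029]
410 0.068 [-185.3313  -22.4307]
410 0.074 [-187.731   -13.7586]
410 0.08 [-190.1307   -5.0864]
421 0.062 [-190.599   -41.4952]
421 0.068 [-192.9297  -32.7295]
421 0.074 [-195.2604  -23.9638]
421 0.08 [-197.5911  -15.1981]
```

step_arm(
  increments=[
    {"dp": [0.06,0.008,0.005],"yaw": 0,"grip": 0.47},
    {"dp": [0.05,0.007,0],"yaw": 0,"grip": 0.47},
    {"dp": [0,0,0],"yaw": 0,"grip": 0.47},
  ],
)

```text
clock: 2.33
position: [0.4197, 0.0159, 0.0983]
ee_rot: [0.0, 0.998, 0.07, 0.001]
contact_force: [0.4, -0.6, 0.2]
width: 0.0402
gripper_force: 0.0
```

```bash
python3 -c "
from h import *
st((-165,-2),.096)
for x,y in [(-196,27),(-196,-31),(-185,27)]:
  for z in (.07,.08): 
    q=proj('side',[*wor(x,y),z]);print(x,y,z,(q-[180,165])*2.545)
s=cams.get_image('side')
cv2.imwrite('pics/c.png',cv2.resize(s[180:280,240:380],(784,560),interpolation=2))"
```

```text
t 2.325 P [0.4197 0.0159 0.0983] loc [-169.4759   -2.9048] yawrel 0.0016770908812598073 w 0.04017271157639547 F [ 0.4287 -0.5834  0.2329] j6 1.301722280328441
to goal shares [ 0.0215  0.0076 -0.0116] yaw -0.011180605875065383
-196 27 0.07 [405.2971 258.0193]
-196 27 0.08 [405.7418 248.8775]
-196 -31 0.07 [423.7261 224.8478]
-196 -31 0.08 [424.2294 215.9285]
-185 27 0.07 [393.614  255.3997]
-185 27 0.08 [394.007  246.2791]
```

View pics/c.png

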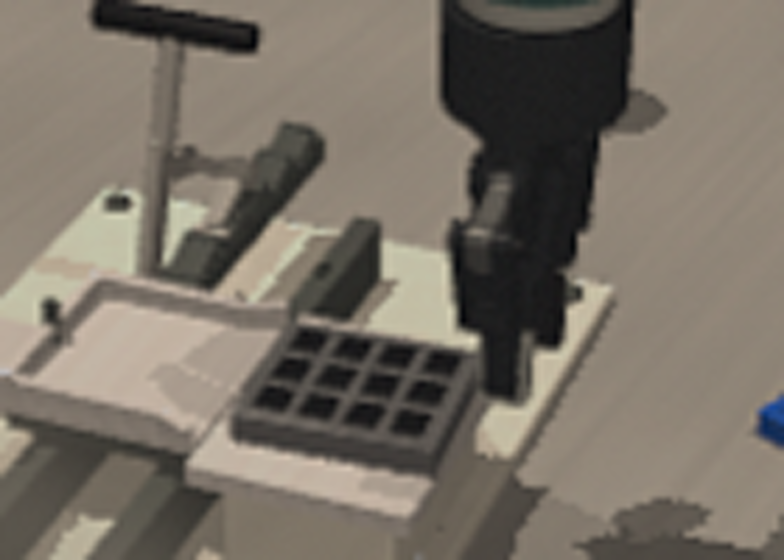

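View pics/b.png

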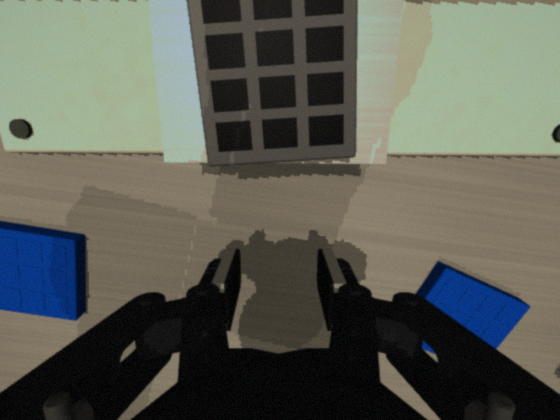

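The wrist view shows the tray's rear edge at row ~160, columns 210–355, with tips at about (237,250) and (322,250). In the side view the near tip appears around (507,402), which looks higher than I planned. I'll check numerically before touching anything.

```bash
python3 -c "
from h import *
for x,y in [(-170,20),(-170,28),(-181,24),(-159,24)]:
  for z in (.075,.085,.1): 
    q=proj('side',[*wor(x,y),z]);print(x,y,z,(q-[240,180])*5.6)
w=cams.get_image('wrist');cv2.imwrite('pics/d.png',w)
c=cams.get_calibration('wrist');print(c)
for P in [(-147,65,.068),(-147,-65,.068)]: print('wristshelf',proj('wrist',[*wor(*P[:2]),P[2]],c))
for x in(-181,-159):
  for y in (17,-23):
   for z in (.075,.085,.1): print('tip',x,y,z,proj('wrist',[*wor(x,y),z],c))
"
```

```text
-170 20 0.075 [501.0264 451.2508]
-170 20 0.085 [501.761 431.22 ]
-170 20 0.1 [502.8747 400.8522]
-170 28 0.075 [494.9308 461.4895]
-170 28 0.085 [495.6435 441.3899]
-170 28 0.1 [496.724  410.9162]
-181 24 0.075 [523.4584 462.0162]
-181 24 0.085 [524.2937 441.9041]
-181 24 0.1 [525.5601 411.4112]
-159 24 0.075 [472.6944 450.7353]
-159 24 0.085 [473.308  430.7168]
-159 24 0.1 [474.2384 400.3681]
{'fx': 296.1085590296948, 'fy': 296.1085590296948, 'cx': 278.42866935256603, 'cy': 209.5313944432181, 'extrinsics': array([[ 0.1394,  0.9501,  0.2791,  0.4888],
       [-0.9902,  0.1336,  0.04  ,  0.0258],
       [ 0.0007, -0.2819,  0.9594,  0.2442],
       [ 0.    ,  0.    ,  0.    ,  1.    ]])}
wristshelf [168.2465 202.6274]
wristshelf [379.273  202.7028]
tip -181 17 0.075 [246.6697 258.0519]
tip -181 17 0.085 [244.947  265.4537]
tip -181 17 0.1 [241.9787 278.2076]
tip -181 -23 0.075 [310.5937 258.0649]
tip -181 -23 0.085 [312.3618 265.466 ]
tip -181 -23 0.1 [315.4084 278.2183]
tip -159 17 0.075 [245.59   224.8289]
tip -159 17 0.085 [243.7432 230.6208]
tip -159 17 0.1 [240.5444 240.6522]
tip -159 -23 0.075 [311.7279 224.8484]
tip -159 -23 0.085 [313.6249 230.6402]
tip -159 -23 0.1 [316.9104 240.6713]
```

View pics/d.png

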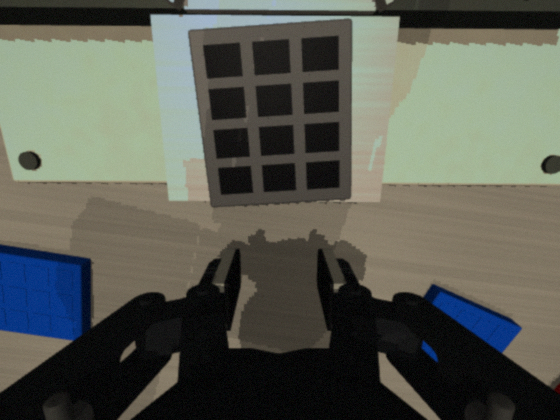

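Both views put the visible tips near z≈0.10 rather than 0.075. The numeric shelf check agrees with the wrist picture (shelf corners at (168,202) and (380,203)). A slow forward probe at this height is safe either way. I'll track the tray by its 12 pockets in the wrist image.

```bash
cat >> h.py <<'E'
def tray(n='wrist'):
    c=cams.get_calibration(n);im=cams.get_image(n);g=im.max(2)
    cs,_=cv2.findContours((g<48).astype(np.uint8),cv2.RETR_LIST,2)
    L=[]
    for k in cs:
        (x,y),(w,h),a=cv2.minAreaRect(k)
        q=loc(onz(n,(x,y),.083,c))
        if min(w,h)>8 and max(w,h)<60 and cv2.contourArea(k)>.75*w*h and abs(q[1])<60 and -160<q[0]<60: L.append(q)
    L=np.array(L);print('pockets',len(L))
    if len(L)==12:
        m=L.mean(0);i=L[:,0].argsort();f=L[i[-6:]].mean(0)-L[i[:6]].mean(0)
        # rows: groups of 3 along x
        print('tray centre',m,'yaw',np.arctan2(f[1],f[0]))
    else: print(L)
    return im
E
python3 -c "
from h import *
tray()"
```

```text
pockets 12
tray centre [-97.8265  -1.2247] yaw 0.06348803322444274
```

step_arm(
  increments=[
    {"dp": [0.05,0.007,0],"yaw": 0,"grip": 0.47},
    {"dp": [0.05,0.007,0],"yaw": 0,"grip": 0.47},
    {"dp": [0.04,0.006,0],"yaw": 0,"grip": 0.47},
    {"dp": [0,0,0],"yaw": 0,"grip": 0.47},
  ],
)

```text
clock: 2.98
position: [0.4467, 0.0201, 0.0975]
ee_rot: [0.0, 0.998, 0.07, 0.0]
contact_force: [-0.5, 0.2, 0.1]
width: 0.0401
gripper_force: 0.0
```

```bash
python3 -c "
from h import *
st((-140,-2),.096);tray()"
```

```text
t 2.975 P [0.4467 0.0201 0.0975] loc [-142.1686   -2.5257] yawrel 0.0017920326020612332 w 0.040117870007747726 F [-0.4716  0.1571  0.0631] j6 1.3188690960161047
to goal shares [ 0.0104  0.0041 -0.0074] yaw -0.011946884013741554
pockets 11
[[-127.8493   -3.0589]
 [-126.3458  -27.1372]
 [-109.4171   22.2128]
 [-107.897    -1.8214]
 [-106.2171  -25.9611]
 [ -89.4406   23.4884]
 [ -87.8876   -0.537 ]
 [ -86.343   -24.6022]
 [ -69.3981   24.7066]
 [ -67.8853    0.668 ]
 [ -66.2878  -23.382 ]]
```

The tray didn't move, so the tips are above its top (0.083), as the images indicate. I'll back off, go lower, and probe in again gently.

step_arm(
  increments=[
    {"dp": [-0.1,-0.014,0],"yaw": 0,"grip": 0.47},
    {"dp": [-0.08,-0.011,0],"yaw": 0,"grip": 0.47},
    {"dp": [0,0,-0.08],"yaw": 0,"grip": 0.47},
    {"dp": [0,0,-0.08],"yaw": 0,"grip": 0.47},
    {"dp": [0,0,0],"yaw": 0,"grip": 0.47},
  ],
)

```text
clock: 3.65
position: [0.4081, 0.0151, 0.0649]
ee_rot: [-0.0, 0.998, 0.07, -0.001]
contact_force: [-1.3, -0.6, -0.5]
width: 0.0401
gripper_force: 0.0
```

step_arm(
  increments=[
    {"dp": [0.04,0.0056,0],"yaw": 0,"grip": 0.47},
    {"dp": [0.025,0.0035,0],"yaw": 0,"grip": 0.47},
    {"dp": [0.02,0.003,0],"yaw": 0,"grip": 0.47},
    {"dp": [0.01,0.0014,0],"yaw": 0,"grip": 0.47},
  ],
)

```text
clock: 4.15
position: [0.4292, 0.0178, 0.0657]
ee_rot: [0.0, 0.998, 0.07, 0.0]
contact_force: [-0.5, 0.1, -0.1]
width: 0.0403
gripper_force: 0.0
```

```bash
python3 -c "
from h import *
st((-140,-2),.065);tray();s=cams.get_image('side')
cv2.imwrite('pics/e.png',cv2.resize(s[180:280,240:380],(784,560),interpolation=2))"
```

```text
t 4.15 P [0.4292 0.0178 0.0657] loc [-159.7935   -2.3818] yawrel 0.0017273633820550083 w 0.04025933671754821 F [-0.4895  0.0873 -0.1236] j6 1.3090201577068048
to goal shares [ 0.0977  0.0156 -0.0035] yaw -0.011515755880366723
pockets 12
tray centre [-97.8091  -1.2007] yaw 0.0642002763671182
```

View pics/e.png

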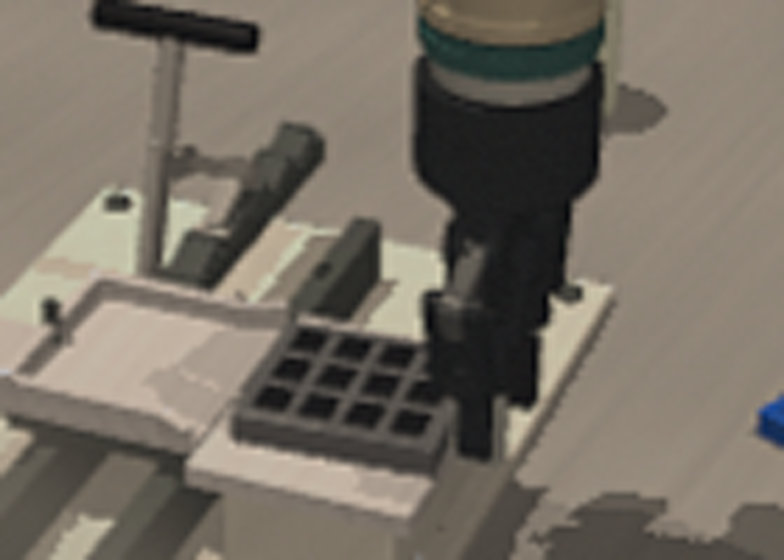

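The near tip's bottom is at crop (475,458), level with the tray's lower rear edge and just short of touching it. I'll raise 3 mm and push along the indexer's x.

step_arm(
  increments=[
    {"dp": [0,0,0.012],"yaw": 0,"grip": 0.47},
    {"dp": [0.03,0.0042,0],"yaw": 0,"grip": 0.47},
    {"dp": [0.03,0.0042,0],"yaw": 0,"grip": 0.47},
    {"dp": [0.03,0.0042,0],"yaw": 0,"grip": 0.47},
    {"dp": [0.03,0.0042,0],"yaw": 0,"grip": 0.47},
  ],
)

```text
clock: 4.88
position: [0.4528, 0.0211, 0.0678]
ee_rot: [0.0, 0.998, 0.07, -0.0]
contact_force: [-2.2, -0.5, 0.1]
width: 0.0403
gripper_force: 0.8
```

```bash
python3 -c "
from h import *
st((-55,-2),.068);tray()"
```

```text
t 4.875 P [0.4528 0.0211 0.0678] loc [-135.896    -2.3409] yawrel 0.0016083341188230516 w 0.0402623938038823 F [-2.2211 -0.4707  0.0609] j6 1.323165860943283
to goal shares [0.4003 0.0579 0.0008] yaw -0.010722227458820344
pockets 12
tray centre [-79.8155  -4.0938] yaw -0.0001276298088653092
```

The tray is square and following. I'll continue.

step_arm(
  increments=[
    {"dp": [0.05,0.007,0],"yaw": 0,"grip": 0.47},
    {"dp": [0.05,0.007,0],"yaw": 0,"grip": 0.47},
    {"dp": [0.05,0.007,0],"yaw": 0,"grip": 0.47},
    {"dp": [0.05,0.007,0],"yaw": 0,"grip": 0.47},
    {"dp": [0.05,0.007,0],"yaw": 0,"grip": 0.47},
  ],
)

```text
clock: 5.55
position: [0.5033, 0.0282, 0.0679]
ee_rot: [0.0, 0.998, 0.07, -0.0]
contact_force: [-0.9, -0.6, 0.8]
width: 0.0407
gripper_force: 0.8
```

step_arm(
  increments=[
    {"dp": [0.035,0.005,0],"yaw": 0,"grip": 0.47},
    {"dp": [0.035,0.005,0],"yaw": 0,"grip": 0.47},
    {"dp": [0.025,0.0035,0],"yaw": 0,"grip": 0.47},
    {"dp": [0.02,0.003,0],"yaw": 0,"grip": 0.47},
  ],
)

```text
clock: 6.05
position: [0.5259, 0.0314, 0.0679]
ee_rot: [0.0, 0.998, 0.07, -0.0]
contact_force: [-0.4, 0.2, -0.9]
width: 0.0404
gripper_force: 0.3
```

```bash
python3 -c "
from h import *
st((-55,-2),.068);tray()"
```

```text
t 6.05 P [0.5259 0.0314 0.0679] loc [-62.1425  -2.2929] yawrel 0.0015025299731168673 w 0.04041100509290242 F [-0.4447  0.1964 -0.852 ] j6 1.357693232986642
to goal shares [0.0352 0.0064 0.0006] yaw -0.010016866487445783
pockets 13
[[-35.8998 -28.2044]
 [-35.9037  -4.0495]
 [-35.9076  20.0998]
 [-15.9357  20.0861]
 [-15.6951 -28.046 ]
 [-15.7014  -3.9826]
 [  3.9662 -28.0567]
 [  3.9576  -4.133 ]
 [  3.9491  19.7851]
 [ 23.9659  -4.0572]
 [ 23.955   19.8331]
 [ 24.1681 -28.1477]
 [ 46.7899  -3.7756]]
```

step_arm(
  increments=[
    {"dp": [0.015,0.002,0],"yaw": 0,"grip": 0.47},
    {"dp": [0.01,0.0014,0],"yaw": 0,"grip": 0.47},
    {"dp": [0.005,0.0007,0],"yaw": 0,"grip": 0.47},
  ],
)

```text
clock: 6.48
position: [0.5317, 0.0322, 0.0679]
ee_rot: [0.0, 0.998, 0.07, 0.0]
contact_force: [-1.4, -0.1, -0.3]
width: 0.04
gripper_force: 0.3
```

step_arm(
  increments=[
    {"dp": [0.005,0.0007,0],"yaw": 0,"grip": 0.47},
    {"dp": [0.005,0.0007,0],"yaw": 0,"grip": 0.47},
  ],
)

```text
clock: 6.72
position: [0.5337, 0.0325, 0.068]
ee_rot: [0.0, 0.998, 0.07, -0.0]
contact_force: [-0.3, -0.4, 0.4]
width: 0.0402
gripper_force: 0.4
```

```bash
python3 -c "
from h import *
st((-55,-2),.068);tray()"
```

```text
t 6.725 P [0.5337 0.0325 0.068 ] loc [-54.2933  -2.3266] yawrel 0.0014488627926372843 w 0.040213009213147695 F [-0.2717 -0.4217  0.4453] j6 1.360779878100094
to goal shares [-0.0037  0.0011  0.0001] yaw -0.009659085284248563
pockets 13
[[-27.6024 -27.7419]
 [-27.606   -4.0699]
 [-27.6096  19.8308]
 [ -8.1189  -4.0056]
 [ -8.1248  19.8488]
 [ -7.8848 -28.0785]
 [ 11.7848 -28.0895]
 [ 11.7765  -4.1556]
 [ 11.7682  19.7726]
 [ 31.6125 -27.9974]
 [ 31.7933  -4.08  ]
 [ 31.5912  19.8303]
 [ 47.4663  -4.0208]]
```

step_arm(
  increments=[
    {"dp": [0.005,0.0007,0],"yaw": 0,"grip": 0.47},
    {"dp": [0.005,0.0007,0],"yaw": 0,"grip": 0.47},
  ],
)

```text
clock: 7.02
position: [0.5345, 0.0326, 0.0679]
ee_rot: [0.0, 0.998, 0.07, -0.001]
contact_force: [-5.3, -1.3, 3.7]
width: 0.0399
gripper_force: 2.4
```

step_arm(
  increments=[
    {"dp": [0.005,0.0007,0],"yaw": 0,"grip": 0.47},
    {"dp": [0.003,0.0004,0],"yaw": 0,"grip": 0.47},
  ],
)

```text
clock: 7.28
position: [0.5345, 0.0327, 0.0678]
ee_rot: [0.0, 0.998, 0.071, -0.003]
contact_force: [-6.9, -1.4, 6.7]
width: 0.0402
gripper_force: 3.9
```

The tray is home: it stopped dead with the force rising. Now I'll back off, lift and close the fingers.

step_arm(
  increments=[
    {"dp": [-0.05,-0.007,0],"yaw": 0,"grip": 0.47},
    {"dp": [-0.1,-0.014,0],"yaw": 0,"grip": 0.47},
    {"dp": [0,0,0.25],"yaw": 0,"grip": 0.3},
    {"dp": [0,0,0.25],"yaw": 0,"grip": 0},
    {"dp": [0,0,0.26],"yaw": 0,"grip": 0},
  ],
)

```text
clock: 7.9
position: [0.5077, 0.0288, 0.2216]
ee_rot: [0.0, 0.998, 0.07, 0.001]
contact_force: [0.1, 0.1, -0.4]
width: 0.0
gripper_force: 0.0
```

```bash
python3 -c "
from h import *
st((20,-190),.22);tray()"
```

```text
t 7.9 P [0.5077 0.0288 0.2216] loc [-80.4807  -2.2989] yawrel 0.0014286297826566485 w 1.128898059573173e-05 F [ 0.07    0.0641 -0.4244] j6 1.3495862477811897
to goal shares [ 0.6278 -0.8597 -0.0079] yaw -0.009524198551044324
pockets 12
tray centre [ 2.469  -4.2423] yaw -0.0018263212510225065
```

step_arm(
  increments=[
    {"dp": [0.157,-0.215,0],"yaw": 0,"grip": 0},
    {"dp": [0.157,-0.215,0],"yaw": 0,"grip": 0},
    {"dp": [0.157,-0.215,0],"yaw": 0,"grip": 0},
    {"dp": [0.157,-0.215,0],"yaw": 0,"grip": 0},
    {"dp": [0,0,-0.12],"yaw": 0,"grip": 0},
  ],
)

```text
clock: 8.57
position: [0.6371, -0.1476, 0.1966]
ee_rot: [0.002, 0.998, 0.069, 0.004]
contact_force: [-0.4, 1.1, -0.2]
width: -0.0
gripper_force: 0.0
```

step_arm(
  increments=[
    {"dp": [0,0,-0.12],"yaw": 0,"grip": 0},
    {"dp": [0,0,-0.115],"yaw": 0,"grip": 0},
    {"dp": [0,0,0],"yaw": 0,"grip": 0},
  ],
)

```text
clock: 8.95
position: [0.6319, -0.1429, 0.1467]
ee_rot: [-0.001, 0.998, 0.07, -0.001]
contact_force: [-1.6, -0.8, 0.6]
width: -0.0003
gripper_force: 0.0
```

```bash
python3 -c "
from h import *
st((20,-160),.15);s=cams.get_image('side')
for y,z in [(-175,.13),(-175,.15)]: print((proj('side',[*wor(20,y),z])-[220,160])*5.6)
cv2.imwrite('pics/f.png',cv2.resize(s[160:260,220:360],(784,560),interpolation=2))"
```

```text
t 8.95 P [ 0.6319 -0.1429  0.1467] loc [  18.6576 -189.635 ] yawrel 0.001290046634546238 w -0.00027914566906721484 F [-1.5865 -0.7639  0.6274] j6 1.1002779805094351
to goal shares [-0.0139  0.1477  0.0163] yaw -0.008600310896974921
[369.5126 175.5315]
[368.9976 138.45  ]
```

View pics/f.png

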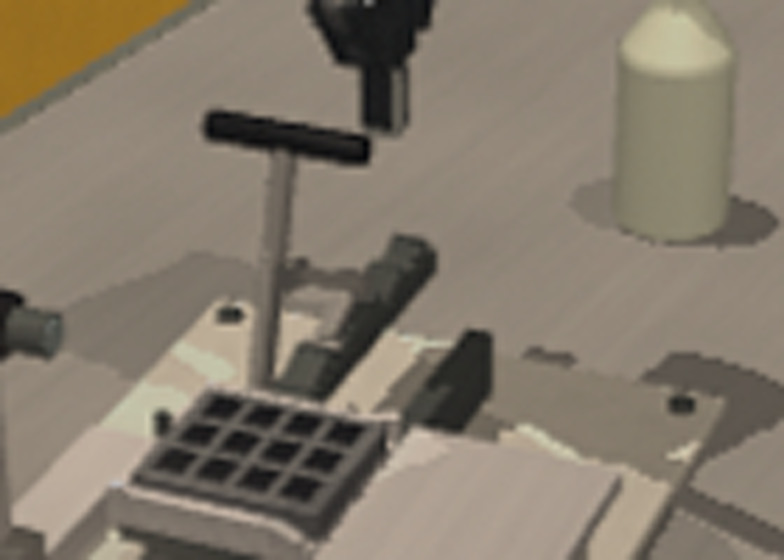

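The closed fingertips are at crop (385,132), about z 0.152, just behind the bar's near end at (369,148). The tray sits in the nest and the pointer is at (163,420). Starting stroke 1.

step_arm(
  increments=[
    {"dp": [0.019,0.06,0.015],"yaw": 0,"grip": 0},
    {"dp": [-0.008,0.06,0],"yaw": 0,"grip": 0},
    {"dp": [-0.008,0.06,0],"yaw": 0,"grip": 0},
    {"dp": [-0.008,0.06,0],"yaw": 0,"grip": 0},
    {"dp": [-0.008,0.06,0],"yaw": 0,"grip": 0},
  ],
)

```text
clock: 9.62
position: [0.6313, -0.0846, 0.1534]
ee_rot: [0.003, 0.997, 0.071, 0.002]
contact_force: [0.6, -6.8, 4.8]
width: 0.0002
gripper_force: 3.4
```

step_arm(
  increments=[
    {"dp": [-0.008,0.06,0],"yaw": 0,"grip": 0},
    {"dp": [-0.008,0.06,0],"yaw": 0,"grip": 0},
    {"dp": [-0.008,0.06,0],"yaw": 0,"grip": 0},
  ],
)

```text
clock: 10.0
position: [0.6265, -0.0483, 0.1533]
ee_rot: [0.002, 0.998, 0.07, 0.002]
contact_force: [0.6, -6.3, 3.2]
width: 0.0
gripper_force: 2.8
```

```bash
cat >> h.py <<'E'
def bar():
    c=cams.get_calibration('side');im=cams.get_image('side')
    m=(im.max(2)<45).astype(np.uint8);return im,m
def ptr():
    n='top';c=cams.get_calibration(n);im=cams.get_image(n);g=im.max(2)
    L=[]
    cs,_=cv2.findContours((g<75).astype(np.uint8),cv2.RETR_LIST,2)
    for k in cs:
        (x,y),(w,h),a=cv2.minAreaRect(k);q=loc(onz(n,(x,y),.0815,c))
        if 2<min(w,h)<8 and max(w,h)<9 and -60<q[0]<70 and -60<q[1]<150:L.append(np.append(q,cv2.contourArea(k)))
    print('top blobs',len(L));print(np.array(L))
E
python3 -c "
from h import *
st((22,-58),.15);ptr()"
```

```text
t 10.0 P [ 0.6265 -0.0483  0.1533] loc [ 26.4365 -95.1766] yawrel 0.0017024613187311133 w 9.830602753377008e-06 F [ 0.5711 -6.2582  3.2454] j6 1.245069760119495
to goal shares [-0.0478  0.181  -0.0165] yaw -0.01134974212487409
top blobs 2
[[13.2104 37.5145 22.    ]
 [32.7422 39.3955 20.    ]]
```

step_arm(
  increments=[
    {"dp": [-0.012,0.06,-0.005],"yaw": 0,"grip": 0},
    {"dp": [-0.012,0.06,-0.005],"yaw": 0,"grip": 0},
    {"dp": [-0.006,0.03,-0.005],"yaw": 0,"grip": 0},
  ],
)

```text
clock: 10.42
position: [0.6217, -0.0182, 0.1493]
ee_rot: [0.002, 0.998, 0.071, 0.003]
contact_force: [5.0, -6.3, -1.9]
width: 0.0001
gripper_force: 3.2
```

```bash
python3 -c "
from h import *
st((22,-58),.15);tray('top')"
```

```text
t 10.425 P [ 0.6217 -0.0182  0.1493] loc [ 25.8741 -64.6716] yawrel 0.0018974614908543186 w 0.00013372665532803581 F [ 5.0164 -6.2642 -1.8953] j6 1.2908989077532678
to goal shares [-0.0238  0.0303  0.0034] yaw -0.012649743272362124
pockets 0
[]
```

step_arm(
  increments=[
    {"dp": [-0.002,0.02,0],"yaw": 0,"grip": 0},
    {"dp": [-0.002,0.015,0],"yaw": 0,"grip": 0},
  ],
)

```text
clock: 10.72
position: [0.6199, -0.0121, 0.1483]
ee_rot: [0.002, 0.998, 0.071, 0.001]
contact_force: [4.3, -7.7, -5.2]
width: 0.0002
gripper_force: 4.7
```

step_arm(
  increments=[
    {"dp": [-0.002,0.015,0],"yaw": 0,"grip": 0},
    {"dp": [0,0,0],"yaw": 0,"grip": 0},
  ],
)

```text
clock: 10.98
position: [0.6198, -0.0116, 0.1481]
ee_rot: [0.004, 0.997, 0.071, 0.001]
contact_force: [4.1, -12.6, -4.1]
width: 0.0001
gripper_force: 6.2
```

At the stop (position is still, force rising). A touch more, then release fully.

step_arm(
  increments=[
    {"dp": [-0.001,0.01,0],"yaw": 0,"grip": 0},
    {"dp": [0.015,-0.1,0],"yaw": 0,"grip": 0},
    {"dp": [0.03,-0.2,0],"yaw": 0,"grip": 0},
    {"dp": [0.03,-0.2,0],"yaw": 0,"grip": 0},
    {"dp": [0.02,-0.15,0],"yaw": 0,"grip": 0},
  ],
)

```text
clock: 11.6
position: [0.6366, -0.1359, 0.1484]
ee_rot: [-0.001, 0.998, 0.07, -0.001]
contact_force: [-0.5, 0.2, -0.2]
width: 0.0002
gripper_force: 0.0
```

step_arm(
  increments=[
    {"dp": [0,0,0],"yaw": 0,"grip": 0},
    {"dp": [0,0,0],"yaw": 0,"grip": 0},
    {"dp": [0,0,0],"yaw": 0,"grip": 0},
  ],
)

```text
clock: 11.98
position: [0.6367, -0.1337, 0.1489]
ee_rot: [-0.001, 0.997, 0.071, -0.0]
contact_force: [0.1, 0.1, 0.6]
width: 0.0
gripper_force: 0.0
```

```bash
cat >> h.py <<'E'
def pk(n,z=.0815):
    c=cams.get_calibration(n);im=cams.get_image(n);k=4;g=cv2.resize(im,None,fx=k,fy=k,interpolation=2).max(2)
    best=None
    for th in range(25,80,5):
        cs,_=cv2.findContours((g<th).astype(np.uint8),cv2.RETR_LIST,2);L=[]
        for q in cs:
            (x,y),(w,h),a=cv2.minAreaRect(q);A=cv2.contourArea(q);l=loc(onz(n,((x+.5)/k-.5,(y+.5)/k-.5),z,c))
            if A>150 and A<2500 and max(w,h)<2*min(w,h) and A>.65*w*h and -40<l[0]<42 and -45<l[1]<170:L.append(l)
        if best is None or abs(len(L)-12)<abs(len(best[1])-12):best=(th,L)
    L=np.array(best[1]);print(n,'th',best[0],len(L),'mean',L.mean(0) if len(L) else '');return L
def lever():
    # black bar ends in side view, long thin black blob in the bar's swing region
    c=cams.get_calibration('side');im=cams.get_image('side');pts=np.array([proj('side',[*wor(45,y),z],c) for y in(-150,-20) for z in(.15,.19)])
    x0,y0=(pts.min(0)-25).astype(int);x1,y1=(pts.max(0)+25).astype(int)
    cs,_=cv2.findContours((im[y0:y1,x0:x1].max(2)<50).astype(np.uint8),cv2.RETR_LIST,2)
    for q in cs:
        (x,y),(w,h),a=cv2.minAreaRect(q)
        if cv2.contourArea(q)>40:print('black',(x+x0,y+y0),(w,h),a)
    for y,z in((-134,.167),(-110,.173),(-36,.167)):print('bar exp',y,proj('side',[*wor(45,y),z],c))
E
python3 -c "
from h import *
st((24,-156),.15);L=pk('top');L=pk('side');print(L);lever()"
```

```text
t 11.975 P [ 0.6367 -0.1337  0.1489] loc [  24.684  -181.2226] yawrel 0.002602772885038518 w 1.525470187677234e-05 F [0.052  0.0836 0.5814] j6 1.1142862958496162
to goal shares [-0.0209  0.1244  0.0057] yaw -0.01735181923359012
top th 30 12 mean [ 1.533  28.8062]
side th 65 12 mean [ 1.4616 31.4014]
[[-28.8635  55.5027]
 [ -8.4912  55.3935]
 [ 11.1983  55.3499]
 [ 31.4117  55.1574]
 [-28.6018  31.4353]
 [ -8.5228  31.2612]
 [ 11.4744  31.4467]
 [ 31.4739  31.5248]
 [-28.241    7.052 ]
 [ -8.4582   7.4   ]
 [ 11.7072   7.8101]
 [ 31.4525   7.4826]]
black (np.float64(282.38071060180664), np.float64(220.32994842529297)) (5.843994617462158, 29.92528533935547) 40.91438674926758
black (np.float64(276.5351371765137), np.float64(166.01081466674805)) (29.114503860473633, 45.87739944458008) 17.10272979736328
bar exp -134 [271.1026 183.7414]
bar exp -110 [267.2624 185.3883]
bar exp -36 [254.9716 199.6871]
```

One place gained (tray centre about y 30 mm, home x unchanged). Stroke 2.

step_arm(
  increments=[
    {"dp": [-0.008,0.06,0],"yaw": 0,"grip": 0},
    {"dp": [-0.008,0.06,0],"yaw": 0,"grip": 0},
    {"dp": [-0.008,0.06,0],"yaw": 0,"grip": 0},
    {"dp": [-0.008,0.06,0],"yaw": 0,"grip": 0},
    {"dp": [-0.008,0.06,0],"yaw": 0,"grip": 0},
  ],
)

```text
clock: 12.75
position: [0.63, -0.0763, 0.1502]
ee_rot: [0.002, 0.998, 0.071, 0.001]
contact_force: [0.3, -6.1, 4.9]
width: -0.0004
gripper_force: 3.2
```

step_arm(
  increments=[
    {"dp": [-0.008,0.06,0],"yaw": 0,"grip": 0},
    {"dp": [-0.008,0.06,0],"yaw": 0,"grip": 0},
    {"dp": [-0.008,0.06,0],"yaw": 0,"grip": 0},
    {"dp": [-0.008,0.05,0],"yaw": 0,"grip": 0},
  ],
)

```text
clock: 13.25
position: [0.6237, -0.0301, 0.1489]
ee_rot: [0.002, 0.998, 0.07, 0.001]
contact_force: [3.5, -6.2, -4.5]
width: -0.0002
gripper_force: 3.3
```

```bash
python3 -c "
from h import *
st((25,-58),.148)"
```

```text
t 13.25 P [ 0.6237 -0.0301  0.1489] loc [ 26.1715 -76.7495] yawrel 0.001808856227037553 w -0.00022327692123018443 F [ 3.4856 -6.207  -4.4995] j6 1.2728650744329588
to goal shares [-0.0188  0.092  -0.0043] yaw -0.012059041513583687
```

step_arm(
  increments=[
    {"dp": [-0.006,0.045,0],"yaw": 0,"grip": 0},
    {"dp": [-0.004,0.03,0],"yaw": 0,"grip": 0},
    {"dp": [-0.002,0.015,0],"yaw": 0,"grip": 0},
  ],
)

```text
clock: 13.62
position: [0.62, -0.0126, 0.1476]
ee_rot: [0.002, 0.997, 0.071, -0.001]
contact_force: [1.9, -7.3, -5.3]
width: -0.0002
gripper_force: 3.7
```

step_arm(
  increments=[
    {"dp": [-0.002,0.015,0],"yaw": 0,"grip": 0},
    {"dp": [-0.001,0.01,0],"yaw": 0,"grip": 0},
    {"dp": [0,0,0],"yaw": 0,"grip": 0},
  ],
)

```text
clock: 14.0
position: [0.6198, -0.0115, 0.1474]
ee_rot: [0.005, 0.997, 0.071, -0.001]
contact_force: [2.3, -14.4, -6.9]
width: 0.0001
gripper_force: 7.4
```

The lever is at the stop again, same place with rising force. I'll release it, back away and check.

step_arm(
  increments=[
    {"dp": [0.015,-0.1,0],"yaw": 0,"grip": 0},
    {"dp": [0.03,-0.2,0],"yaw": 0,"grip": 0},
    {"dp": [0.03,-0.2,0],"yaw": 0,"grip": 0},
    {"dp": [0.02,-0.15,0],"yaw": 0,"grip": 0},
    {"dp": [0,-0.1,0.25],"yaw": 0,"grip": 0},
  ],
)

```text
clock: 14.62
position: [0.636, -0.1558, 0.1946]
ee_rot: [-0.003, 0.998, 0.07, -0.005]
contact_force: [-0.3, -0.2, 0.2]
width: 0.0001
gripper_force: 0.0
```

step_arm(
  increments=[
    {"dp": [-0.1,-0.1,0.2],"yaw": 0,"grip": 0},
    {"dp": [-0.2,-0.1,0.1],"yaw": 0,"grip": 0},
    {"dp": [-0.2,-0.1,0],"yaw": 0,"grip": 0},
    {"dp": [0,0,0],"yaw": 0,"grip": 0},
    {"dp": [0,0,0],"yaw": 0,"grip": 0},
  ],
)

```text
clock: 15.25
position: [0.5391, -0.2155, 0.2589]
ee_rot: [-0.001, 0.998, 0.07, 0.001]
contact_force: [-0.7, 0.0, -0.1]
width: -0.0001
gripper_force: 0.0
```

```bash
python3 -c "
from h import *
st();L=pk('top');L=pk('side');lever()"
```

```text
t 15.25 P [ 0.5391 -0.2155  0.2589] loc [ -83.3572 -248.6246] yawrel 0.0012269719901627507 w -8.34719868544595e-05 F [-0.6619  0.0332 -0.1336] j6 0.9287917032527736
top th 30 12 mean [ 1.4858 58.7813]
side th 70 12 mean [ 1.5036 61.1628]
black (np.float64(270.9729766845703), np.float64(184.16216278076172)) (28.934221267700195, 5.260767459869385) 9.462322235107422
bar exp -134 [271.1026 183.7414]
bar exp -110 [267.2624 185.3883]
bar exp -36 [254.9716 199.6871]
```

The tray and carriage are at y≈60 mm, matching the post, and the lever is back at rest with the arm clear. Handing in.

```bash
python3 -c "
from rig import ticket
print(ticket.sign_off())"
```

```text
the job is handed in; nothing more can be done
None
```

The job is handed in: the tray is fully home in the carriage, and two full lever strokes brought the pointer level with the camera post at 60 mm; the lever has sprung back and the arm is clear.

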